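Index the sloped assembly table one station, lock it, and clip the bare valve spindle

TASK

Draw the green-knobbed index bolt of the sloped six-station table, turn the table by its black tee handle one station clockwise (seen from above) until the cartridge without a clip clicks into the work place on the table's left, and push the bolt fully home again to lock it. Only then take the orange-gripped spring clip from the bench and push it sideways onto the bare spindle's groove, grip outwards as on the other five, until it snaps home; let go of it and leave the grease pot, the sensor block and the caliper where they are.

Things in the scene. Friction and masses are not known exactly. Their poses are not given: they have to be found in the camera images.
- index_stand: Fixed grey stand, 160 wide. Origin on the bench under the centre of the 164 mm dial; +x uphill (away from robot), y left, z up. The dial leans 25 deg to the robot. TABLE FRAME: this frame turned -25 deg about its y axis, origin 95 mm up on z, at the centre of the dial's top face: X uphill, Y left, Z normal to the face. Turns in yaw. Work all on it along -Z; tallest thing is the handle, 58 mm.
- dial (a joint): Angle of the dial, rad, growing clockwise seen from above. 0: start, bare cartridge one station short of the work place; 1.047 (60 deg): bare cartridge in the work place. Six stations; a spring roller drops into a star cam every 60 deg and pulls the dial exactly in from up to about 25 deg away; about 0.3 Nm to leave a station. With the bolt home it cannot turn.
- index_bolt (a joint): Slide of the index bolt, m: 0 is home (locked in a notch of the dial's rim), 0.016 fully drawn, uphill (table +X). The dial is free from 0.011. Stays where it is left, about 3 N to move; goes home only with the dial at a station.
- bolt_knob (a point): Middle of the bolt's green knob, 20 mm diameter, 27 mm tall (17 to 44 mm over the dial's face), upright on the table. At table X 106 mm, Y 0, Z 30 mm when home, X 122 when drawn. Axes: the table's. 25 mm free all round.
- tee_handle (a point): Middle of the black crossbar over the dial's centre, table Z 50 mm: round, 16 mm thick, 84 mm long, turns with the dial. Axes turn with the dial (z normal to the face): the bar lies along x turned +30 deg about z, so at table yaw +30 deg at the start and -30 deg after one station. Spindle heads reach 29 mm over the face, the fitted clips' grips 51 mm, 74 to 92 mm from the axis.
- bare_spindle (a point): Bare cartridge, 58 mm from the dial's axis: point on the spindle's axis, on the flat top of its brass 44 mm body (8 mm over the dial's face), where the clip's underside comes. Neck (groove) 14 mm diameter, 10 mm tall from that top, then a steel head 20 mm diameter, 8 mm tall. Axes turn with the dial, z normal to the face.
- work_station (a point): Fixed point where bare_spindle must come: table X 0, Y 58 mm, Z 8 mm, the dial's leftmost station. Free to its left for 0.1 m. The clip goes on from the left, towards the dial's axis (table -Y), sliding on the brass top.
- spring_clip: Loose clip, lies flat, 36 g. Origin: underside, centre of its eye; +x the open mouth, z up. Two 5 mm steel wire prongs to x +17, 30 over all, mouth narrowing to about 8 mm at x 6, so they spring apart (push of about 10 N) over the neck. Orange grip to hold and push by: x -34 to -16, y -7 to 7, z 1 to 42 mm. Home when origin is on bare_spindle. 5 mm height play under the head.
- clip_grip (a point): Point in the middle of the clip's orange grip, 31 mm over the clip's underside, at clip x -25 mm, y 0. Axes: the clip's. Pinch it across the clip's y, 14 mm wide, fingertips 8 mm or more over the clip's underside so that the prongs stay free. On the spindle it points away from the dial's axis (table +Y).
- curtain_r: Fixed light-curtain post (grey and yellow), 307 mm tall, about 52 x 82 mm on the bench; origin about its middle, on the bench. It stands between the clip's side and the table: pass over it, fingertips above 0.35 m.
- grease_pot: Bystander: small white pot of grease, 48 mm diameter, 32 mm tall. Origin: centre of underside. Leave it.
- sensor_block: Bystander: small black sensor block with a grey button, 20 x 30 x 15 mm. Origin: centre of underside. Leave it.
- caliper: Bystander: digital caliper lying flat, 61 x 162 x 13 mm. Origin: centre of underside. Leave it.
Things that resemble listed ones, but are neither listed nor needed, are in the scene too. Of the things that look like the spring_clip, take the one that is farthest from the robot's base at the start.

How it is judged (in metres and radians):
On the way, in this order (a step that is already met when the one before it is completed fails the run):
1. the index bolt is drawn (value of joint index_bolt above 0.011 m), for 0.1 s.
2. with the bolt drawn, the dial stands still one station on, the bare cartridge in the work place (value of joint dial between 1.012 and 1.082 rad and velocity of joint dial between -0.1 and 0.1 rad/s and value of joint index_bolt above 0.011 m), for 0.2 s.
3. the bolt is home again in the dial's notch (value of joint dial between 1.012 and 1.082 rad and velocity of joint dial between -0.1 and 0.1 rad/s and value of joint index_bolt below 0.003 m), for 0.2 s.
4. the clip has snapped home on the bare spindle, the bolt still home (all of step 3 and x of spring_clip in the frame of bare_spindle between -0.0035 and 0.0035 m and y of spring_clip in the frame of bare_spindle between -0.0035 and 0.0035 m and z of spring_clip in the frame of bare_spindle between -0.002 and 0.0065 m and angle between the z axis of spring_clip and the z axis of bare_spindle, either way round below 0.15 rad and y of clip_grip in the frame of work_station above 0.012 m), for 0.2 s.
At the end, for the whole second after the job is handed in: the clip rests in the bare spindle's groove (eye within 3.5 mm of the axis each way, under the head, flat within 0.15 rad, grip outwards: 12 mm or more left of the work place's point), that cartridge is in the work place (4 mm; dial 1.047 within 0.035 rad), the bolt home within 3 mm (all of step 4 and distance between bare_spindle and work_station below 0.004 m and linear speed of spring_clip below 0.02 m/s); the robot touches nothing.
It fails at once if the dial is turned the wrong way or more than one station (value of joint dial below -0.4 rad or value of joint dial above 1.6 rad).
It fails at once if the grease pot is moved by more than 2 cm (distance of grease_pot from where it was at the start of the episode above 0.02 m).
It fails at once if the sensor block is moved by more than 2 cm (distance of sensor_block from where it was at the start of the episode above 0.02 m).
It fails at once if the caliper is moved by more than 2 cm (distance of caliper from where it was at the start of the episode above 0.02 m).
It also fails if it takes over 72 s, if anything falls off the work surface, if the arm or the gripper's body presses on something with over 40 N, if the wrist force passes 120 N, or if a joint passes its speed limit or range.

ROBOT

A 7-joint arm with a two-finger parallel gripper is mounted at the origin on a cart in front of the work surface, level with it; the furniture and walls round the work are solid. World frame = base frame: x ahead of the robot, y to its left, z up, the work surface at z = 0. Lengths are in m, angles in degrees, forces in N, time in s.
With the tool pointing down it reaches from about 0.4 to 0.925 m from the base axis. Payload 5.6 kg.
Tool frame: the origin (TCP) lies midway between the tips of the shut fingers; the grasp point (between the pads) lies 19 mm behind it; z points along the fingers, y is the line along which they close (so a half turn about z gives the same grasp; the last joint's range is limited). The gripper opens to 85 mm and grips with 20 to 120 N. Pads are 22 mm wide; open, the fingers measure 114 mm over their backs; the gripper's body (76 mm by 85 mm) begins 54 mm behind the grasp point. The pads swing forward as they close: fully open they stand 13 mm farther back than shut.
Start: joints at [-75.688, 26.786, -0.665, 91.828, 0.344, 61.387, -3.226], TCP at [0.188, 0.622, 0.21] pointing down, gripper open.
Joint ranges: [-144.91, 144.91], [-17.63, 115.5], [-89.93, 88.59], [15.96, 139.68], [-74.01, 254.01], [8.47, 105.57], [-167.45, 167.45]. Speed limits (degrees/s): [147.25, 147.25, 180, 180, 180, 180, 180].

INTERFACE

Orientations are given as a 3x3 rotation matrix whose columns are the frame's x, y, z axes.
In Python, from workcell import arm gives the robot as it stands.
- The arm moves only by the shell command python3 -m handwheel 'ROWS' [OPENING]. ROWS is JSON, a list of rows, each a list of 4 numbers: the shift along the world's x, y, z normalised to -1 to 1, where 1 is 0.04 m, then the turn about the world's z normalised to -1 to 1, where 1 is 4 degrees. A call has 1 to 20 rows; each row shifts and turns the commanded pose from where the row before left it; what a row does not reach is not made up. A row lasts 1/8 s, in which the tool goes at most 62.5 mm and 10.7 degrees, less where a joint would pass 70% of its speed; a pose out of reach is approached as far as the arm can. A call with a number of a shift or a turn outside -1 to 1 is refused whole. A call with a gripper value outside its range is refused whole. OPENING is the opening, from 0 (shut) to 1 (fully open), set as the call begins (- or left out, the last holds). The fingers move at their own pace and stop on an object; the grip force is fixed at half the most. Time passes only in rows, so rows that do not move let the fingers close. It gives the time, the measured TCP pose, the force, the opening and the grip force at its end, in the units of the state.
- arm.get_state(): the state, without advancing time (a new reading comes with each control period).
- arm.grab_frame(name): name is "scene" or "top"; returns the picture (400x640x3 uint8, red, green, blue); there is no depth.
- arm.calibration(name): a dict with "fx", "fy", "cx", "cy" (pixels), "R" (3x3) and "t" (3): a world point X has camera coordinates R X + t. Camera axes: x right, y down, z forward; pixel columns grow to the right and rows downward; lengths in m; the calibration is good to about 2 mm. A picture is of the moment at which its call begins. calibration takes no time and is no camera call.
- arm.close_job(): hands the job in; it is judged then, once.
Trained networks look in the newest picture that a camera, given by its name, has taken for a name from the list of things; names that differ only in an ending like _2 or _b are one class to them, and where a whole thing is asked for, a point or a joint stands for the part that bears it (a point fixed in the world has none). Each returns a list of dicts, best first, with "conf" (0 to 1); they miss things now and then, are a little off and sometimes report something else, mostly with a low value. They report only what shows in the picture. A call takes as long as a camera call. They do not tell look-alikes from the thing itself.
- arm.recognise(camera, name): "xy" ([column, row] in pixels, amid what is visible of it).
- arm.regions_of(camera, name): "mask" (400x640 bool, what is visible of it) and "xy" ([column, row] in pixels, amid what is visible of it).
The state is a dict: "t": time; "qpos": joint angles; "joint_velocities": joint speeds; "joint_torque": joint torques, N m; "tcp_pos": TCP position; "eef_rot": TCP orientation; "wrist_force": force on the tool from outside, world axes, zero at the start; "moment": the same for the moment, N m; "finger_gap": finger opening in m; "gripper_force": force on a finger pad.
Only numpy, scipy, OpenCV 4.12 (cv2) and the standard library are available. Lean on these libraries where they do the work, as an engineer would, in place of code of your own. Each camera call takes 0.05 s, during which the arm holds its last target. There are 200 camera calls.

## Working session

There is one attempt and no reset: what is moved stays moved. The work goes in short steps, Python scripts to look and compute and a shell command to move; the robot and the scene stay as the last step left them, time stands still between calls to the robot, and variables do not carry over. Pictures are saved under pics/ and viewed, at most 10 in all, crops included, and the job is handed in when it is done.

```bash
ls; mkdir -p pics; cat > h.py <<'E'
import numpy as np, cv2
from workcell import arm
def save(n,f): cv2.imwrite(f"pics/{f}.png",cv2.cvtColor(np.asarray(arm.grab_frame(n)),cv2.COLOR_RGB2BGR))
def ray(n,uv):
    c=arm.calibration(n);R=np.array(c["R"]);t=np.array(c["t"])
    d=R.T@np.array([(uv[0]-c["cx"])/c["fx"],(uv[1]-c["cy"])/c["fy"],1]);return -R.T@t,d/np.linalg.norm(d)
def atz(n,uv,z):
    o,d=ray(n,uv);return o+d*(z-o[2])/d[2]
def tri(obs):
    A=np.zeros((3,3));b=np.zeros(3)
    for n,uv in obs:
        o,d=ray(n,uv);P=np.eye(3)-np.outer(d,d);A+=P;b+=P@o
    x=np.linalg.solve(A,b);return x,[float(np.linalg.norm((np.eye(3)-np.outer(ray(n,u)[1],ray(n,u)[1]))@(x-ray(n,u)[0]))) for n,u in obs]
def proj(n,X):
    c=arm.calibration(n);p=np.array(c["R"])@X+c["t"];return np.array([c["fx"]*p[0]/p[2]+c["cx"],c["fy"]*p[1]/p[2]+c["cy"]])
E
python3 - <<'E'
from h import *
np.set_printoptions(precision=4,suppress=True)
for n in("scene","top"):
    save(n,n+"0");c=arm.calibration(n);print(n,c["fx"],-np.array(c["R"]).T@c["t"],np.array(c["R"])[2])
    for k in["spring_clip","bolt_knob","tee_handle","bare_spindle","index_stand","curtain_r","grease_pot","sensor_block","caliper"]:
        print(k,[(np.round(r["xy"],1).tolist(),round(r["conf"],2)) for r in arm.recognise(n,k)])
s=arm.get_state();print(s["t"],s["tcp_pos"],s["eef_rot"],s["finger_gap"])
E
```

```text
pics
scene 392.24013751859985 [ 0.079  -0.6403  0.8691] [ 0.3915  0.5974 -0.6999]
spring_clip [([335.7, 302.9], 0.63), ([322.6, 275.9], 0.63), ([362.9, 282.3], 0.44)]
bolt_knob [([321.2, 144.9], 0.62)]
tee_handle []
bare_spindle [([295.6, 172.1], 0.59)]
index_stand [([302.0, 174.8], 0.94)]
curtain_r []
grease_pot [([297.1, 245.9], 0.67)]
sensor_block [([256.6, 174.6], 0.42)]
caliper [([428.7, 288.6], 0.55)]
top 440.55100876033316 [ 0.4449 -0.0281  1.4779] [ 0.053   0.0165 -0.9985]
spring_clip [([390.0, 216.4], 0.56), ([394.3, 240.1], 0.4), ([278.8, 204.3], 0.27)]
bolt_knob [([274.5, 181.5], 0.48)]
tee_handle [([275.0, 207.1], 0.65)]
bare_spindle [([274.5, 208.4], 0.68)]
index_stand [([278.8, 203.8], 0.58)]
curtain_r [([274.3, 209.3], 0.22)]
grease_pot [([339.3, 241.0], 0.49), ([237.5, 231.5], 0.15)]
sensor_block [([236.1, 236.4], 0.42)]
caliper [([276.4, 199.1], 0.45)]
1.0 [0.1877 0.6223 0.21  ] [[-0.9574  0.2887  0.0001]
 [ 0.2887  0.9574  0.0001]
 [-0.      0.0001 -1.    ]] 0.08556458639013992
```

```bash
python3 - <<'E'
import cv2
a=cv2.imread("pics/scene0.png")[100:360,180:500];b=cv2.imread("pics/top0.png")[130:330,190:440]
cv2.imwrite("pics/sc.png",cv2.resize(a,None,fx=2.3,fy=2.3,interpolation=2));cv2.imwrite("pics/tc.png",cv2.resize(b,None,fx=3,fy=3,interpolation=2))
E
```

```text
(no output)
```

View pics/sc.png

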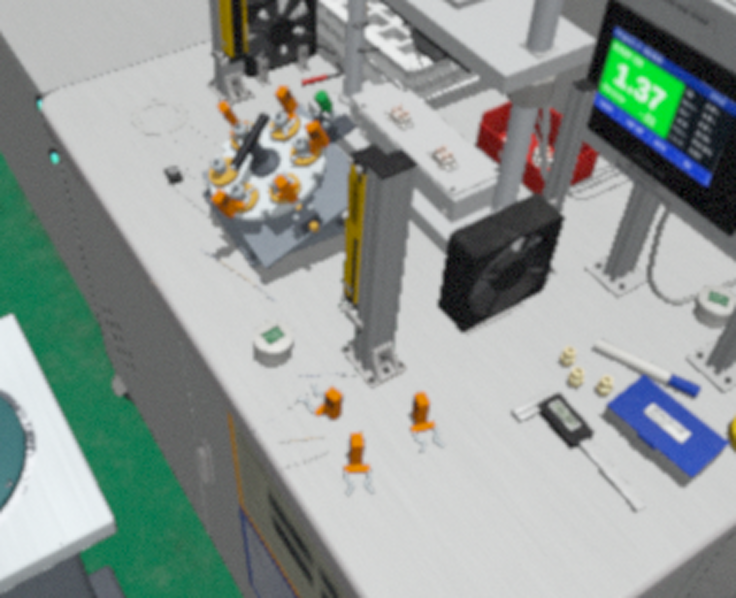

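View pics/tc.png

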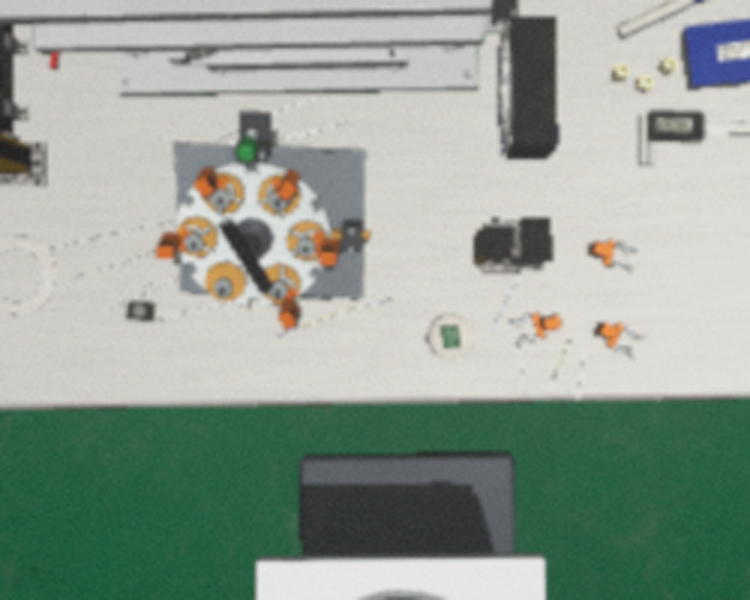

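The scene view shows the dial at crop (265,160) with the green knob at (322,100). The bare cartridge is at the lower left, and the curtain post is at (380,260). Three loose clips lie at crop (333,403), (420,412) and (357,455). In the top view they are at (545,323), (605,252) and (610,333). The one at (605,252) looks farthest away. Next I'll fit the poses with projected grip boxes.

```bash
cat > fit.py <<'E'
from h import *
from scipy.optimize import least_squares
def blobs(n,f,lo,hi,amin=12):
    im=cv2.imread(f"pics/{f}.png");m=cv2.inRange(cv2.cvtColor(im,cv2.COLOR_BGR2HSV),lo,hi)
    k,l,st,c=cv2.connectedComponentsWithStats(m);return [(c[i],st[i,4]) for i in range(1,k) if st[i,4]>=amin]
def hullc(n,P):
    h=cv2.convexHull(np.array([proj(n,p) for p in P],np.float32));m=cv2.moments(h);return np.array([m["m10"],m["m01"]])/m["m00"]
box=np.array([[x,y,z] for x in(-.034,-.016) for y in(-.007,.007) for z in(.001,.042)])
def Rz(a):c,s=np.cos(a),np.sin(a);return np.array([[c,-s,0],[s,c,0],[0,0,1]])
def Ry(a):c,s=np.cos(a),np.sin(a);return np.array([[c,0,s],[0,1,0],[-s,0,c]])
def T(p): # table->world
    return Rz(p[2])@Ry(-np.radians(25)),np.array([p[0],p[1],.095+(p[3] if len(p)>3 else 0)])
def tw(p,X): R,t=T(p);return np.asarray(X)@R.T+t
def grip(p,a): # station angle a in table
    return tw(p,(Rz(a)@(box*[-1,1,1]+[.058,0,.008]).T).T)
def knob(p,d=0): 
    t=np.linspace(0,6.28,24);return tw(p,[[.106+d+.01*np.cos(a),.01*np.sin(a),z] for a in t for z in(.017,.044)])
E
python3 - <<'E'
from fit import *
np.set_printoptions(precision=4,suppress=True)
OR=((2,190,120),(14,255,255));GR=((50,120,30),(85,255,200))
for n in("scene","top"):
    print(n,"OR",[(np.round(c,1).tolist(),int(a)) for c,a in blobs(n,n+"0",*OR)])
    print(n,"GR",[(np.round(c,1).tolist(),int(a)) for c,a in blobs(n,n+"0",(45,110,20),(85,255,255)) if c[1]<300])
o=atz("top",(274.5,208),.095);print(o)
E
```

```text
scene OR [([395.7, 150.8], 21)]
scene GR [([458.2, 137.7], 822), ([208.2, 266.6], 12496), ([320.3, 143.6], 34), ([549.0, 161.6], 13)]
top OR []
top GR [([476.0, 95.3], 22), ([386.0, 104.8], 267), ([629.2, 127.6], 147), ([560.9, 150.0], 224), ([493.0, 147.3], 243), ([271.7, 179.9], 33)]
[0.5047 0.1449 0.095 ]
```

```bash
python3 - <<'E'
import cv2,numpy as np
from fit import blobs
for n,pts in(("scene0",[(335,302),(362,278),(324,275)]),("top0",[(391,214),(392,240),(247,211)])):
    im=cv2.imread(f"pics/{n}.png");h=cv2.cvtColor(im,cv2.COLOR_BGR2HSV)
    for u,v in pts: print(n,h[v-1:v+2,u-1:u+2].reshape(-1,3).tolist())
    for s in(120,150):
        print(s,[(np.round(c,1).tolist(),int(a)) for c,a in blobs(0,n,(5,s,130),(14,255,255),8)])
E
```

```text
scene0 [[17, 255, 163], [17, 255, 170], [15, 212, 173], [18, 255, 205], [18, 255, 211], [18, 255, 214], [18, 255, 223], [19, 255, 225], [18, 255, 225]]
scene0 [[15, 252, 101], [16, 253, 141], [16, 245, 154], [12, 195, 102], [16, 255, 132], [16, 255, 144], [13, 213, 116], [15, 251, 135], [15, 255, 142]]
scene0 [[13, 208, 103], [14, 223, 142], [16, 255, 173], [13, 183, 82], [16, 236, 96], [16, 255, 124], [12, 198, 94], [15, 247, 91], [15, 236, 118]]
120 [([307.5, 146.5], 8), ([320.5, 159.7], 11), ([324.9, 278.2], 14), ([336.2, 296.8], 8)]
150 []
top0 [[13, 170, 231], [13, 171, 232], [14, 171, 232], [13, 169, 205], [13, 171, 225], [14, 171, 229], [10, 106, 154], [12, 154, 179], [12, 164, 211]]
top0 [[14, 174, 209], [14, 166, 230], [13, 160, 228], [14, 176, 222], [14, 173, 232], [13, 175, 230], [13, 159, 199], [13, 172, 226], [13, 174, 228]]
top0 [[10, 129, 93], [10, 144, 103], [10, 153, 113], [12, 139, 99], [12, 143, 102], [11, 145, 107], [11, 179, 178], [11, 174, 151], [10, 137, 106]]
120 [([285.0, 191.7], 53), ([257.6, 191.8], 27), ([263.3, 190.2], 15), ([249.7, 208.9], 23), ([297.5, 212.7], 51), ([391.0, 213.4], 31), ([244.9, 213.5], 21), ([286.3, 228.1], 14), ([285.2, 235.6], 24), ([371.5, 237.6], 36), ([393.1, 240.5], 30)]
150 [([257.6, 191.6], 23), ([263.4, 189.9], 11), ([285.0, 191.7], 40), ([250.1, 208.6], 14), ([297.9, 212.8], 40), ([390.8, 213.3], 22), ([244.9, 213.4], 19), ([286.2, 228.3], 9), ([285.6, 235.8], 18), ([371.6, 237.6], 24), ([393.0, 240.5], 23)]
```

```bash
python3 - <<'E'
import cv2,numpy as np
from fit import blobs
for n,lo in(("scene0",(10,225,60)),("top0",(4,150,70))):
    print(n,[(np.round(c,1).tolist(),int(a)) for c,a in blobs(0,n,lo,(22,255,255),8) if c[0]<410 and c[1]>130])
a=cv2.imread("pics/scene0.png")[130:220,260:340];b=cv2.imread("pics/top0.png")[165:245,235:315]
f=lambda i:cv2.resize(i,(400,int(400*i.shape[0]/i.shape[1])),interpolation=cv2.INTER_CUBIC)
a,b=f(a),f(b);b=cv2.copyMakeBorder(b,0,a.shape[0]-b.shape[0],0,0,cv2.BORDER_CONSTANT);cv2.imwrite("pics/d.png",np.hstack([a,b]))
E
```

```text
scene0 [([304.2, 143.5], 27), ([278.2, 148.2], 15), ([317.5, 158.7], 46), ([304.2, 182.1], 43), ([278.4, 188.3], 49), ([323.8, 275.2], 46), ([362.6, 279.4], 57), ([334.4, 297.2], 61)]
top0 [([257.7, 190.9], 28), ([263.4, 189.9], 11), ([285.0, 191.6], 41), ([249.2, 208.9], 21), ([298.0, 212.6], 47), ([390.9, 213.3], 23), ([244.9, 213.4], 19), ([265.0, 221.1], 28), ([285.8, 233.0], 35), ([371.6, 237.6], 24), ([393.0, 240.5], 23)]
```

View pics/d.png

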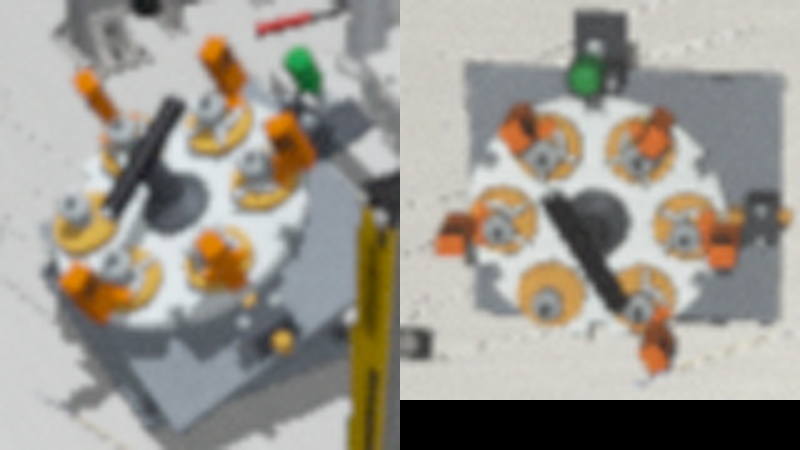

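The crop shows the five fitted grips, the knob, the bare cartridge (left crop 85,215; right crop 552,293) and the bar. I'll fit the stand pose to these.

```bash
python3 - <<'E'
from fit import *
np.set_printoptions(precision=4,suppress=True)
r=np.radians
S={90:(278.2,148.2),30:(304.2,143.5),-30:(317.5,158.7),-90:(304,181.5),-150:(278,188.5)}
Tp={90:(245.5,213),30:(259.4,190.4),-30:(286,192),-90:(299.2,213.2),-150:(286.2,233.4)}
def res(p,full=False):
    e=[]
    for n,D,kb in(("scene",S,(320.3,143.8)),("top",Tp,(272.3,179.9))):
        for a,uv in D.items(): e.append(hullc(n,grip(p,r(a)))-uv)
        e.append(hullc(n,knob(p))-kb)
    e.append(proj("top",tw(p,[-.05023,.029,.028]))-(264.5,223.6)) # bare head top
    e.append(proj("scene",tw(p,[-.05023,.029,.028]))-(274.2,171.2))
    e.append(proj("top",tw(p,[0,0,.054]))-(274,216.0-.5)) if 0 else None
    return np.ravel(e)
for x0 in([.5,.14,0],[.5,.14,0,0]):
    s=least_squares(res,x0,loss="soft_l1",x_scale=.01);print(s.x,np.degrees(s.x[2]));print(res(s.x).reshape(-1,2).round(1).tolist())
p=s.x
# clips
for nm,us,ut in(("A",(362.6,279.4),(390.9,213.5)),("B",(323.8,275.2),(371.8,237.6)),("C",(334.6,297.3),(393.2,240.5))):
    x,er=tri([("scene",us),("top",ut)]);print(nm,x,er,np.hypot(*x[:2]))
for t in[(396,214)]:pass
for nm,us,ut in(("pot",(299,247.5),(340,242)),("sens",(255.5,175.5),(236.5,233.3))):print(nm,atz("scene",us,.02),atz("top",ut,.02))
print("post top",atz("top",(190+513/3,130+245/3),.307),atz("scene",(180+382/2.3,100+160/2.3),.307))
E
```

```text
Traceback (most recent call last):
  File "fit.py", line 7, in hullc
    h=cv2.convexHull(np.array([proj(n,p) for p in P],np.float32));m=cv2.moments(h);return np.array([m["m10"],m["m01"]])/m["m00"]
                               ~~~~^^^^^
  File "h.py", line 15, in proj
    c=arm.calibration(n);p=np.array(c["R"])@X+c["t"];return np.array([c["fx"]*p[0]/p[2]+c["cx"],c["fy"]*p[1]/p[2]+c["cy"]])
ValueError: time passes only in moves, steps and waits
```

```bash
sed -i 's/^def save/import functools\n@functools.cache\ndef cal(n): return arm.calibration(n)\ndef save/; s/c=arm.calibration(n);/c=cal(n);/' h.py
cat > st.py <<'E'
from fit import *
np.set_printoptions(precision=4,suppress=True)
r=np.radians
S={90:(278.2,148.2),30:(304.2,143.5),-30:(317.5,158.7),-90:(304,181.5),-150:(278,188.5)}
Tp={90:(245.5,213),30:(259.4,190.4),-30:(286,192),-90:(299.2,213.2),-150:(286.2,233.4)}
def res(p):
    e=[]
    for n,D,kb in(("scene",S,(320.3,143.8)),("top",Tp,(272.3,179.9))):
        for a,uv in D.items(): e.append(hullc(n,grip(p,r(a)))-uv)
        e.append(hullc(n,knob(p))-kb)
    e.append(proj("top",tw(p,[-.05023,.029,.028]))-(264.5,223.6)) # bare head top
    e.append(proj("scene",tw(p,[-.05023,.029,.028]))-(274.2,171.2))
    return np.ravel(e)
for x0 in([.5,.14,0],[.5,.14,0,0]):
    s=least_squares(res,x0,loss="soft_l1",x_scale=.01,diff_step=1e-3) if len(x0)<4 else least_squares(res,np.array(x0)+.001,loss="soft_l1",diff_step=1e-2)
    print(s.x,np.degrees(s.x[2]));print(res(s.x).reshape(-1,2).round(1).tolist())
for nm,us,ut in(("A",(362.6,279.4),(390.9,213.5)),("B",(323.8,275.2),(371.8,237.6)),("C",(334.6,297.3),(393.2,240.5))):
    x,er=tri([("scene",us),("top",ut)]);print(nm,x,er,np.hypot(*x[:2]))
for nm,us,ut in(("pot",(299,247.5),(340,242)),("sens",(255.5,175.5),(236.5,233.3))):print(nm,atz("scene",us,.02),atz("top",ut,.02))
print("post top",atz("top",(190+513/3,130+245/3),.307),atz("scene",(180+382/2.3,100+160/2.3),.307))
E
python3 st.py
```

```text
[ 0.5041  0.1463 -0.0489] -2.8002204815407676
[[0.7, 2.1], [-0.3, 0.0], [-0.2, 0.3], [0.1, 1.0], [-0.7, 0.4], [-0.7, 0.2], [0.5, -1.9], [-0.8, -0.7], [0.0, -1.5], [0.4, -0.4], [0.2, -0.0], [-0.3, -0.4], [-0.5, 2.5], [-0.8, -0.6]]
[ 0.5036  0.1454 -0.049   0.0022] -2.80862075581921
[[0.7, 1.7], [-0.3, -0.3], [-0.2, -0.1], [0.0, 0.7], [-0.8, 0.1], [-0.7, -0.2], [0.6, -1.8], [-0.6, -0.6], [0.2, -1.4], [0.7, -0.3], [0.4, 0.1], [-0.1, -0.3], [-0.4, 2.7], [-0.9, -1.0]]
A [ 0.4839 -0.2308  0.0222] [0.0010627039621393024, 0.0010627039621392707] 0.5361187692722729
B [ 0.4066 -0.167   0.0198] [0.002137033906931534, 0.0021370339069316123] 0.43951480039302415
C [ 0.395  -0.2362  0.0216] [0.0009679105808278868, 0.0009679105808277988] 0.46020816744481535
pot [ 0.3987 -0.0579  0.02  ] [ 0.392  -0.0608  0.02  ]
sens [0.4252 0.2701 0.02  ] [0.4262 0.2813 0.02  ]
post top [ 0.4818 -0.1116  0.307 ] [ 0.487  -0.1215  0.307 ]
```

```bash
python3 - <<'E'
from fit import *
np.set_printoptions(precision=4,suppress=True)
p=[.504,.146,-.049,.001]
for k,X in dict(knob=[.106,0,.03],drawn=[.122,0,.03],tee=[0,0,.05],work=[0,.058,.008],grip=[0,.083,.039]).items(): print(k,tw(p,X))
R,_=T(p)
for a in(30,-30):
    d=R@[np.cos(np.radians(a)),np.sin(np.radians(a)),0];print("bar",a,d,np.degrees(np.arctan2(d[1],d[0])))
for z in(0,.2,.35): print(z,"left post",atz("top",(195,183),z),"conv near edge",atz("top",(265,161),z),atz("top",(348,157),z),"fan",atz("top",(365,180),z))
E
python3 -m handwheel '[[0,0,1,0],[0,0,1,0],[0,0,1,0],[0,0,1,0],[0,0,0.8,0]]' 0.5
```

```text
knob [0.5873 0.1419 0.168 ]
drawn [0.6018 0.1412 0.1747]
tee [0.4829 0.147  0.1413]
work [0.5035 0.2041 0.1033]
grip [0.4916 0.2297 0.1313]
bar 30 [0.8084 0.461  0.366 ] 29.69109167482324
bar -30 [ 0.7595 -0.5378  0.366 ] -35.306078067105304
0 left post [0.5981 0.4255 0.    ] conv near edge [0.6685 0.1873 0.    ] [ 0.6767 -0.0936  0.    ] fan [ 0.5977 -0.1492  0.    ]
0.2 left post [0.5774 0.3641 0.2   ] conv near edge [0.6382 0.1581 0.2   ] [ 0.6453 -0.0848  0.2   ] fan [ 0.5771 -0.1328  0.2   ]
0.35 left post [0.5618 0.3181 0.35  ] conv near edge [0.6156 0.1363 0.35  ] [ 0.6218 -0.0781  0.35  ] fan [ 0.5615 -0.1205  0.35  ]
t: 1.62
tcp_pos: [0.1877, 0.6225, 0.4041]
eef_rot: [[-0.957, 0.289, 0.0], [0.289, 0.957, 0.002], [0.0, 0.002, -1.0]]
wrist_force: [-0.0, 1.0, -0.5]
finger_gap: 0.0429
gripper_force: 0.0
```

```bash
python3 -m handwheel '[[0.767,-0.924,0,0.27],[0.767,-0.924,0,0.27],[0.767,-0.924,0,0.27],[0.767,-0.924,0,0.27],[0.767,-0.924,0,0.27],[0.767,-0.924,0,0.27],[0.767,-0.924,0,0.27],[0.767,-0.924,0,0.27],[0.767,-0.924,0,0.27],[0.767,-0.924,0,0.27],[0.767,-0.924,0,0.27],[0.767,-0.924,0,0.27],[0.767,-0.924,0,0.26],[0,0,-1,0],[0,0,-1,0],[0,0,-1,0],[0,0,0,0],[0,0,0,0]]'
```

```text
t: 3.88
tcp_pos: [0.5875, 0.142, 0.2838]
eef_rot: [[-0.999, 0.048, 0.002], [0.048, 0.999, 0.001], [-0.002, 0.001, -1.0]]
wrist_force: [0.2, -0.1, -0.2]
finger_gap: 0.043
gripper_force: 0.0
```

```bash
python3 -m handwheel '[[0,0,-1,0],[0,0,-1,0],[0,0,-0.5,0],[0,0,-0.5,0],[0,0,0,0]]' && python3 -m handwheel '[[0,0,0,0],[0,0,0,0],[0,0,0,0],[0,0,0,0]]' 0; python3 - <<'E'
from h import *
save("scene","k1");save("top","k2")
a=cv2.imread("pics/k1.png")[100:230,230:390];b=cv2.imread("pics/k2.png")[120:250,200:360]
cv2.imwrite("pics/k.png",cv2.resize(np.hstack([a,b]),None,fx=2.5,fy=2.5,interpolation=2))
E
```

```text
t: 4.5
tcp_pos: [0.587, 0.1421, 0.1627]
eef_rot: [[-0.999, 0.048, 0.0], [0.048, 0.999, 0.0], [-0.0, 0.0, -1.0]]
wrist_force: [0.5, -0.2, 0.3]
finger_gap: 0.0429
gripper_force: 0.0
t: 5.0
tcp_pos: [0.5866, 0.1419, 0.1624]
eef_rot: [[-0.999, 0.049, 0.001], [0.049, 0.999, 0.0], [-0.001, 0.0, -1.0]]
wrist_force: [-0.4, 0.2, 0.1]
finger_gap: 0.0
gripper_force: 0.0
```

View pics/k.png

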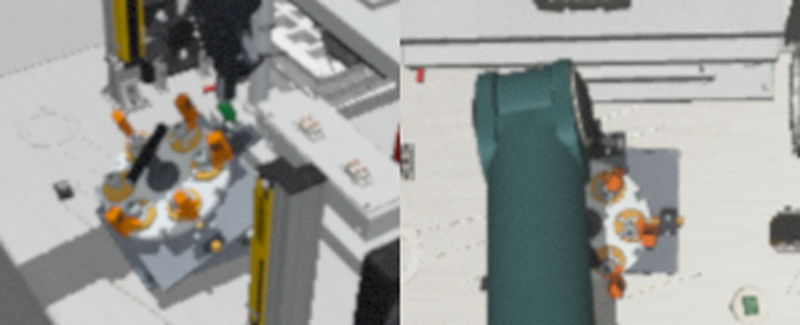

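The picture shows the green knob still free at about (321,145) in scene pixels, with the gripper behind or above it. The fingers missed the knob. I'll compare its projected position.

```bash
python3 - <<'E'
from fit import *
p=[.504,.146,-.049,.001]
s=arm.get_state();t=np.array(s["tcp_pos"])
print("tcp",proj("scene",t),"graspt",proj("scene",t+[0,0,.019]),"knobmid",proj("scene",tw(p,[.106,0,.03])),"top",proj("scene",tw(p,[.106,0,.044])),"bot",proj("scene",tw(p,[.106,0,.017])),proj("top",tw(p,[.106,0,.03])))
im=cv2.imread("pics/k1.png")[118:160,285:350]
cv2.imwrite("pics/kk.png",cv2.resize(im,None,fx=10,fy=10,interpolation=cv2.INTER_CUBIC))
E
```

```text
tcp [319.43921823 145.62081116] graspt [319.56665626 140.40538187] knobmid [319.68083978 143.94305863] top [318.00306424 141.01580295] bot [321.21040448 146.61172727] [272.13756666 179.39256165]
```

View pics/kk.png

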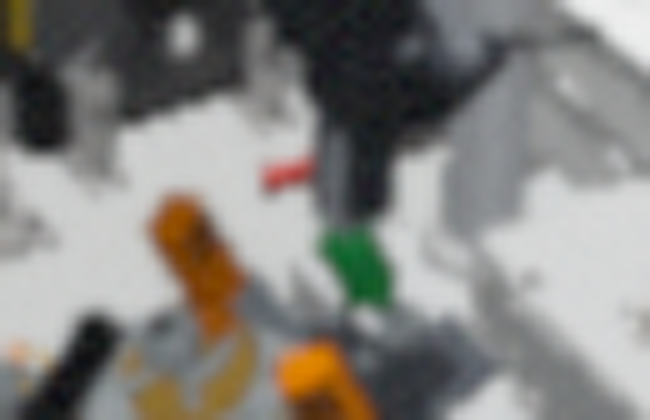

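The finger tip shows at row 139.5, though the TCP projects to row 145.6. The tip is therefore either hidden behind the knob or higher than it reads. I'll raise 20 mm and look at the tip row.

```bash
python3 -m handwheel '[[0,0,0.5,0],[0,0,0,0],[0,0,0,0]]' - ; python3 - <<'E'
from h import *
save("scene","k3");s=arm.get_state();print(proj("scene",np.array(s["tcp_pos"])))
im=cv2.imread("pics/k3.png")[118:160,285:350]
cv2.imwrite("pics/kk3.png",cv2.resize(im,None,fx=10,fy=10,interpolation=cv2.INTER_CUBIC))
E
```

```text
t: 5.48
tcp_pos: [0.5862, 0.1418, 0.1815]
eef_rot: [[-0.999, 0.048, -0.0], [0.048, 0.999, -0.0], [0.0, -0.0, -1.0]]
wrist_force: [0.7, -0.4, -0.8]
finger_gap: -0.0001
gripper_force: 0.0
[319.43986416 140.4497634 ]
```

View pics/kk3.png

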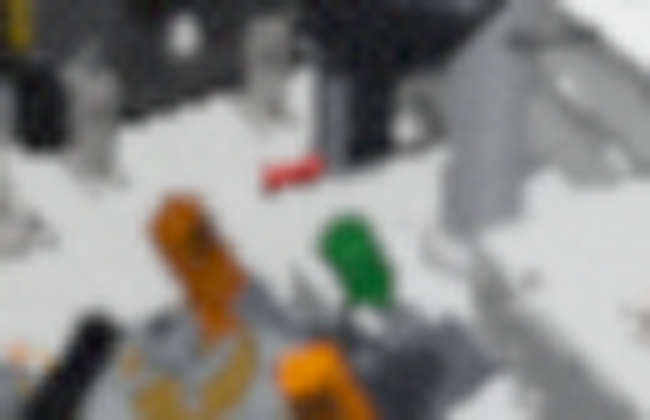

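Raising 20 mm moved the visible tip to row 133.5, while the TCP projects to row 140.4. The real tip is therefore about 24 mm above the reported TCP. I'll open and descend further in small steps, watching the force.

```bash
python3 -m handwheel '[[0,0,0,0],[0,0,0,0],[0,0,0,0]]' 0.5; python3 -m handwheel '[[0,0,-0.5,0],[0,0,-0.25,0],[0,0,-0.25,0],[0,0,0,0]]';  python3 -m handwheel '[[0,0,0,0],[0,0,0,0],[0,0,0,0],[0,0,0,0]]' 0
```

```text
t: 5.9
tcp_pos: [0.5864, 0.1418, 0.1818]
eef_rot: [[-0.999, 0.049, -0.0], [0.049, 0.999, -0.0], [0.0, -0.0, -1.0]]
wrist_force: [-0.4, -0.1, 0.0]
finger_gap: 0.0423
gripper_force: 0.0
t: 6.4
tcp_pos: [0.5861, 0.1417, 0.1413]
eef_rot: [[-0.999, 0.049, -0.001], [0.049, 0.999, -0.0], [0.001, -0.001, -1.0]]
wrist_force: [0.5, 0.6, 0.1]
finger_gap: 0.043
gripper_force: 0.0
t: 6.9
tcp_pos: [0.5869, 0.1427, 0.1428]
eef_rot: [[-0.999, 0.048, 0.001], [0.048, 0.999, 0.001], [-0.001, 0.001, -1.0]]
wrist_force: [-1.0, 3.4, 5.2]
finger_gap: 0.0178
gripper_force: 58.9
```

```bash
python3 -m handwheel '[[0.13,-0.006,0.06,0],[0.13,-0.006,0.06,0],[0.13,-0.006,0.06,0],[0,0,0,0],[0,0,0,0]]'; python3 - <<'E'
from h import *
save("scene","k4")
im=cv2.imread("pics/k4.png")[118:160,285:350]
cv2.imwrite("pics/kk4.png",cv2.resize(im,None,fx=10,fy=10,interpolation=cv2.INTER_CUBIC))
E
```

```text
t: 7.52
tcp_pos: [0.6005, 0.142, 0.1492]
eef_rot: [[-0.999, 0.048, -0.004], [0.048, 0.999, 0.001], [0.004, 0.001, -1.0]]
wrist_force: [-5.0, 2.3, 5.1]
finger_gap: 0.0172
gripper_force: 59.1
```

View pics/kk4.png

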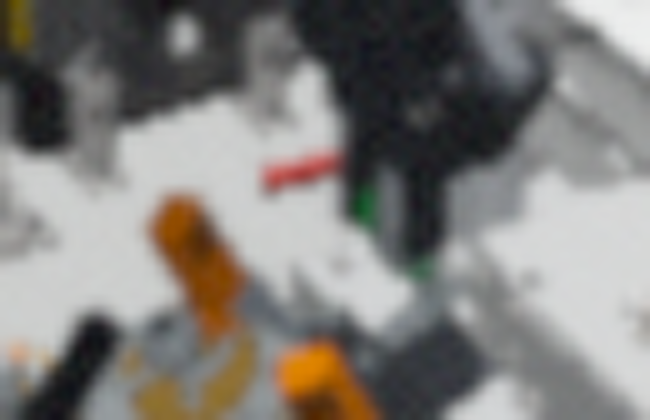

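The bolt is drawn: the knob has moved about 4 px uphill and sits between the fingers. I'll let go, rise and move to the handle.

```bash
python3 -m handwheel '[[0,0,0,0],[0,0,0,0],[0,0,0.5,0],[0,0,1,0],[0,0,1,0],[-0.3,0.02,0.5,0.9],[-0.4,0.02,0,0.9],[-0.4,0.02,0,0.9],[-0.4,0.02,0,0.9],[-0.4,0.01,0,0.9],[-0.4,0.01,0,0.9],[-0.4,0.01,0,0.9],[-0.2,0.01,0,0.9],[-0.04,0,0,0.9],[0,0,0,0],[0,0,0,0]]' 0.5; python3 - <<'E'
from h import *
s=arm.get_state();print(np.round(s["qpos"],1),np.round(s["tcp_pos"],4),np.array(s["eef_rot"])[:,0].round(3))
E
```

```text
t: 9.57
tcp_pos: [0.4848, 0.1456, 0.2691]
eef_rot: [[-0.87, -0.493, 0.0], [-0.493, 0.87, -0.0], [-0.0, -0.0, -1.0]]
wrist_force: [-0.6, 0.8, -0.7]
finger_gap: 0.043
gripper_force: 0.0
[-32.    9.   12.9 108.5  -2.2  62.7 101.3] [0.4848 0.1456 0.2691] [-0.87  -0.493 -0.   ]
```

```bash
python3 -m handwheel '[[-0.05,0.03,-1,0],[0,0,-1,0],[0,0,-0.8,0],[0,0,-0.6,0],[0,0,-0.3,0],[0,0,-0.25,0],[0,0,0,0]]';  python3 -m handwheel '[[0,0,0,0],[0,0,0,0],[0,0,0,0],[0,0,0,0]]' 0
```

```text
t: 10.45
tcp_pos: [0.4825, 0.1471, 0.111]
eef_rot: [[-0.869, -0.494, -0.0], [-0.494, 0.869, -0.0], [0.0, -0.0, -1.0]]
wrist_force: [0.9, -1.1, 0.3]
finger_gap: 0.0425
gripper_force: 0.0
t: 10.95
tcp_pos: [0.4834, 0.1469, 0.1122]
eef_rot: [[-0.87, -0.494, 0.002], [-0.494, 0.87, 0.0], [-0.002, -0.001, -1.0]]
wrist_force: [-0.8, -1.9, 6.9]
finger_gap: 0.0163
gripper_force: 57.8
```

```bash
python3 -m handwheel '[[0,0,0,-0.9],[0,0,0,-0.9],[0,0,0,-0.9],[0,0,0,-0.9],[0,0,0,-0.9],[0,0,0,-0.9],[0,0,0,-0.9],[0,0,0,-0.9],[0,0,0,-0.9],[0,0,0,-0.9],[0,0,0,-0.9],[0,0,0,-0.9],[0,0,0,-0.9],[0,0,0,-0.9],[0,0,0,-0.9],[0,0,0,-0.9],[0,0,0,-0.9],[0,0,0,-0.9],[0,0,0,0],[0,0,0,0]]';python3 -m handwheel '[[0,0,0,0],[0,0,0,0],[0,0,0,0]]' 0.5
```

```text
t: 13.45
tcp_pos: [0.4846, 0.1486, 0.1141]
eef_rot: [[-0.818, 0.576, 0.005], [0.576, 0.818, 0.004], [-0.002, 0.006, -1.0]]
wrist_force: [-3.8, -1.3, 19.3]
finger_gap: 0.0143
gripper_force: 69.3
t: 13.82
tcp_pos: [0.4821, 0.1471, 0.1109]
eef_rot: [[-0.817, 0.576, -0.001], [0.576, 0.817, -0.0], [0.0, -0.001, -1.0]]
wrist_force: [-0.7, 0.2, -0.4]
finger_gap: 0.0426
gripper_force: 0.0
```

```bash
python3 -m handwheel '[[0,0,0.6,0],[0,0,1,0],[0,0,1,0],[0,0,1,0],[0.3,-0.01,0.3,0.9],[0.4,-0.02,0,0.9],[0.4,-0.02,0,0.9],[0.4,-0.02,0,0.9],[0.4,-0.02,0,0.9],[0.4,-0.02,0,0.9],[0.4,-0.02,0,0.9],[0.26,-0.01,0,0.9],[0,0,0,0.9],[0,0,0,0],[0,0,0,0]]'; python3 - <<'E'
from h import *
save("scene","m1")
im=cv2.imread("pics/m1.png")[125:215,255:345]
cv2.imwrite("pics/mm1.png",cv2.resize(im,None,fx=6,fy=6,interpolation=cv2.INTER_CUBIC))
E
```

```text
t: 15.7
tcp_pos: [0.6007, 0.1415, 0.2669]
eef_rot: [[-0.999, 0.05, -0.001], [0.05, 0.999, -0.0], [0.001, -0.0, -1.0]]
wrist_force: [0.4, 0.1, -0.2]
finger_gap: 0.0426
gripper_force: 0.0
```

View pics/mm1.png

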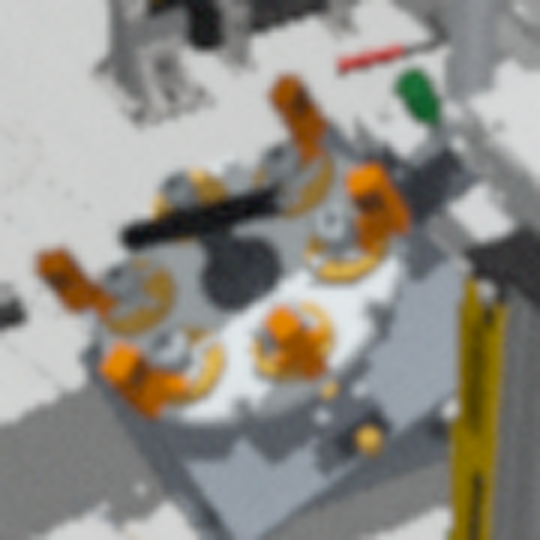

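The dial is one station on: the bare spindle is at crop (180,190) in the work place, and the knob is at (418,95), still drawn. I'll grip the knob and push it home.

```bash
python3 -m handwheel '[[0,0,-1,0],[0,0,-1,0],[0,0,-0.6,0],[0,0,-0.35,0],[0,0,0,0]]';  python3 -m handwheel '[[0,0,0,0],[0,0,0,0],[0,0,0,0],[0,0,0,0]]' 0; python3 -m handwheel '[[-0.13,0.006,-0.06,0],[-0.13,0.006,-0.06,0],[-0.13,0.006,-0.06,0],[-0.03,0,-0.014,0],[0,0,0,0],[0,0,0,0]]'
```

```text
t: 16.38
tcp_pos: [0.6005, 0.1415, 0.1486]
eef_rot: [[-0.999, 0.049, -0.001], [0.049, 0.999, -0.001], [0.001, -0.001, -1.0]]
wrist_force: [-0.8, 0.9, 0.1]
finger_gap: 0.0425
gripper_force: 0.0
t: 16.88
tcp_pos: [0.6017, 0.142, 0.1507]
eef_rot: [[-0.999, 0.048, 0.002], [0.048, 0.999, 0.001], [-0.002, 0.001, -1.0]]
wrist_force: [-0.6, 0.5, 6.2]
finger_gap: 0.0177
gripper_force: 58.7
t: 17.62
tcp_pos: [0.5873, 0.1428, 0.1439]
eef_rot: [[-0.999, 0.049, 0.007], [0.049, 0.999, 0.002], [-0.007, 0.002, -1.0]]
wrist_force: [2.4, 0.6, 6.8]
finger_gap: 0.0171
gripper_force: 59.1
```

```bash
python3 -m handwheel '[[-0.06,0,-0.028,0],[-0.06,0,-0.028,0],[0,0,0,0],[0,0,0,0]]'
```

```text
t: 18.12
tcp_pos: [0.5873, 0.1428, 0.1438]
eef_rot: [[-0.999, 0.049, 0.018], [0.049, 0.999, 0.003], [-0.018, 0.004, -1.0]]
wrist_force: [12.1, 0.8, 8.7]
finger_gap: 0.0175
gripper_force: 59.0
```

The bolt is firm against its stop, so it is home. I'll release, rise, and measure the clip's direction and the post's top from the networks' masks.

```bash
python3 -m handwheel '[[0,0,0,0],[0,0,0,0],[0.1,0,0.05,0],[0,0,0.6,0],[0,0,1,0],[0,0,1,0],[0,0,1,0],[0,0,1,0],[0,0,0.9,0],[0,0,0,0]]' 0.5; python3 - <<'E'
from fit import *
np.set_printoptions(precision=4,suppress=True)
for n,g in(("scene",(362.6,279.4)),("top",(390.9,213.4))):
    save(n,n+"5")
    for r in arm.regions_of(n,"spring_clip"):
        v,u=np.nonzero(r["mask"])
        if len(u)==0: continue
        d=np.hypot(u.mean()-g[0],v.mean()-g[1])
        if d>12: continue
        W=np.array([atz(n,(a,b),.003) for a,b in zip(u,v)])[:,:2]
        far=W[W[:,1]<np.percentile(W[:,1],25)]
        print(n,r["conf"],len(u),"centroid",W.mean(0),"tips",far.mean(0),"min y",W[:,1].min(),"x range at tips",far[:,0].min(),far[:,0].max())
im=cv2.imread("pics/top0.png").astype(int)
m=(im.max(2)<75)[195:225,335:385].astype(np.uint8)
v,u=np.nonzero(m);print("post dark", u.min()+335,u.max()+335,v.min()+195,v.max()+195)
for q in((u.min()+335,v.min()+195),(u.max()+335,v.max()+195)):print(atz("top",q,.307))
print(blobs(0,"scene5",(10,225,60),(22,255,255),20))
E
```

```text
t: 19.38
tcp_pos: [0.5847, 0.1423, 0.3642]
eef_rot: [[-0.999, 0.049, 0.005], [0.049, 0.999, 0.002], [-0.005, 0.002, -1.0]]
wrist_force: [-1.0, -0.0, -0.2]
finger_gap: 0.0428
gripper_force: 0.0
scene 0.7 157 centroid [ 0.4941 -0.2226] tips [ 0.4843 -0.2397] min y -0.24531736171293234 x range at tips 0.4707451392744573 0.49758099468496647
post dark 349 372 203 217
[ 0.5054 -0.0803  0.307 ]
[ 0.4671 -0.1405  0.307 ]
[(array([304.3462, 144.    ]), np.int32(26)), (array([317.3469, 158.3265]), np.int32(49)), (array([303.9091, 181.9318]), np.int32(44)), (array([278.28, 188.2 ]), np.int32(50)), (array([323.8542, 275.1458]), np.int32(48)), (array([362.5085, 279.322 ]), np.int32(59)), (array([334.3115, 297.3607]), np.int32(61))]
```

```bash
python3 - <<'E'
from fit import *
a=cv2.imread("pics/scene0.png")[262:302,342:382];b=cv2.imread("pics/top0.png")[195:235,375:415]
cv2.imwrite("pics/c.png",cv2.resize(np.hstack([a,b]),None,fx=10,fy=10,interpolation=cv2.INTER_CUBIC))
E
```

```text
(no output)
```

View pics/c.png

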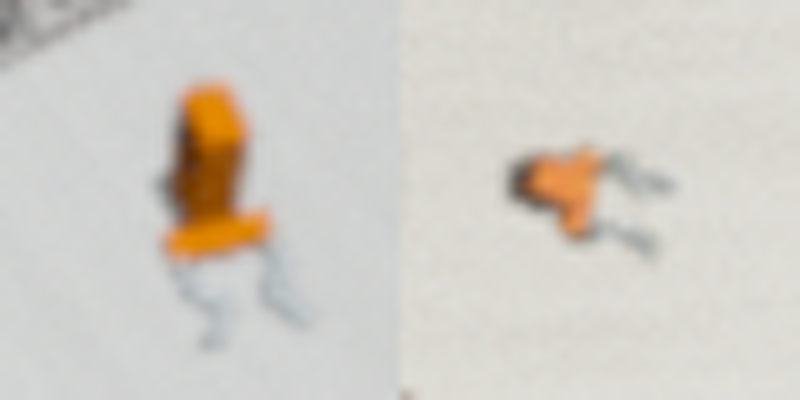

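The crops show clip A with its grip up, an orange foot bar, and two prongs ending near scene (363,296.5) and (372.5,294) and top (402,213.6) and (400.5,219.7).

```bash
python3 - <<'E'
from fit import *
np.set_printoptions(precision=4,suppress=True)
L={}
for n,a,b,c in(("scene",(363,296.4),(372.4,294.1),(363.8,285.8)),("top",(402.2,213.6),(400.5,219.8),(393.6,214.3))):
    A,B,C=[atz(n,q,z)[:2] for q,z in((a,.003),(b,.003),(c,.005))]
    d=(A+B)/2-C;print(n,A,B,C,"mid",(A+B)/2,"ang",np.degrees(np.arctan2(d[1],d[0])),"cross",A-B,np.degrees(np.arctan2(*(A-B)[::-1])))
E_=[("scene",(362.55,279.4)),("top",(390.9,213.45))]
def res(p,th):
    c,s=np.cos(th),np.sin(th);Rr=np.array([[c,-s,0],[s,c,0],[0,0,1]])
    P=box@Rr.T+[p[0],p[1],0];return np.ravel([hullc("scene",P)-E_[0][1]])
for th in(-90,-100,-105,-110,-120):
    s=least_squares(res,[.484,-.25],args=(np.radians(th),),diff_step=1e-3);t=np.radians(th)
    print(th,s.x,"grip",s.x-.025*np.array([np.cos(t),np.sin(t)]))
E
```

```text
scene [ 0.4649 -0.2629] [ 0.4891 -0.27  ] [ 0.4842 -0.2401] mid [ 0.477  -0.2664] ang -105.20809586743978 cross [-0.0242  0.0071] 163.6204316138108
top [ 0.4825 -0.2705] [ 0.462  -0.2643] [ 0.4807 -0.2415] mid [ 0.4723 -0.2674] ang -107.97010240381529 cross [ 0.0206 -0.0062] -16.746062267060772
-90 [ 0.4848 -0.2562] grip [ 0.4848 -0.2312]
-100 [ 0.4805 -0.2558] grip [ 0.4848 -0.2312]
-105 [ 0.4783 -0.2553] grip [ 0.4848 -0.2311]
-110 [ 0.4762 -0.2546] grip [ 0.4848 -0.2311]
-120 [ 0.4723 -0.2528] grip [ 0.4848 -0.2311]
```

```bash
python3 -m handwheel '[[-0.194,-0.889,0,-0.263],[-0.194,-0.889,0,-0.263],[-0.194,-0.889,0,-0.263],[-0.194,-0.889,0,-0.263],[-0.194,-0.889,0,-0.263],[-0.194,-0.889,0,-0.263],[-0.194,-0.889,0,-0.263],[-0.194,-0.889,0,-0.263],[-0.194,-0.889,0,-0.263],[-0.194,-0.889,0,-0.263],[-0.194,-0.889,0,-0.263],[-0.194,-0.889,0,-0.263],[-0.194,-0.889,0,-0.263],[0,0,-0.5,0],[0,0,-1,0],[0,0,-1,0],[0,0,-1,0],[0,0,-1,0],[0,0,-1,0],[0,0,-1,0]]' 0; python3 -m handwheel '[[0,0,-1,0],[0,0,-0.8,0],[0,0,-0.4,0],[0,0,0,0]]'
```

```text
t: 22.08
tcp_pos: [0.4805, -0.3216, 0.1003]
eef_rot: [[-0.958, 0.286, -0.0], [0.286, 0.958, -0.001], [-0.0, -0.0, -1.0]]
wrist_force: [1.1, 0.7, -0.6]
finger_gap: -0.0001
gripper_force: 0.0
t: 22.58
tcp_pos: [0.4811, -0.3208, 0.0128]
eef_rot: [[-0.959, 0.285, -0.001], [0.285, 0.959, 0.0], [0.002, -0.0, -1.0]]
wrist_force: [0.6, 0.2, 0.1]
finger_gap: -0.0001
gripper_force: 0.0
```

```bash
python3 -m handwheel '[[0,0,-0.2,0],[0,0,-0.2,0],[0,0,0,0]]'; python3 - <<'E'
from h import *
save("scene","s1");save("top","s2");t=np.array(arm.get_state()["tcp_pos"])
print(proj("scene",t),proj("scene",t+[0,0,.024]),proj("top",t))
E
```

```text
t: 22.95
tcp_pos: [0.4823, -0.3198, -0.003]
eef_rot: [[-0.959, 0.283, -0.0], [0.283, 0.959, 0.0], [0.0, 0.0, -1.0]]
wrist_force: [-0.3, -1.0, 0.7]
finger_gap: -0.0002
gripper_force: 0.0
[382.53797725 311.93401148] [383.85838725 306.87817169] [416.77125683 213.39812554]
```

```bash
python3 -m handwheel '[[0,0,-0.2,0],[0,0,0,0]]'; python3 -m handwheel '[[0,0,-0.1,0],[0,0,-0.1,0],[0,0,0,0]]';  python3 -m handwheel '[[0,0,-0.1,0],[0,0,0,0]]' | grep -E "tcp|wrist"
```

```text
t: 23.3
tcp_pos: [0.482, -0.3197, -0.0114]
eef_rot: [[-0.959, 0.283, -0.001], [0.283, 0.959, 0.001], [0.001, 0.0, -1.0]]
wrist_force: [-0.3, 0.1, 0.1]
finger_gap: -0.0
gripper_force: 0.0
t: 23.68
tcp_pos: [0.4821, -0.3199, -0.0192]
eef_rot: [[-0.959, 0.283, -0.001], [0.283, 0.959, 0.0], [0.001, 0.0, -1.0]]
wrist_force: [-0.0, 0.1, 0.3]
finger_gap: -0.0004
gripper_force: 0.0
tcp_pos: [0.4827, -0.3203, -0.0212]
wrist_force: [-4.9, 2.4, 15.3]
```

```bash
python3 -m handwheel '[[0,0,0.6,0],[0,0,1,0],[0,0.4,0.5,0],[0,0.6,0,0],[0.05,0.62,0,0],[0,0.6,0,0],[0,0,0,0],[0,0,0,0]]' 0.45
```

```text
t: 24.92
tcp_pos: [0.4845, -0.2323, 0.0614]
eef_rot: [[-0.959, 0.284, 0.001], [0.284, 0.959, -0.001], [-0.001, -0.001, -1.0]]
wrist_force: [0.0, -0.8, -0.3]
finger_gap: 0.0386
gripper_force: 0.0
```

```bash
python3 -m handwheel '[[0,0.03,-0.6,0],[0,0,-0.5,0],[0,0,-0.36,0],[0,0,0,0],[0,0,0,0]]'; python3 -m handwheel '[[0,0,0,0],[0,0,0,0],[0,0,0,0],[0,0,0,0]]' 0; python3 -m handwheel '[[0,0,0.6,0],[0,0,1,0],[0,0,1,0],[0,0,0,0],[0,0,0,0]]'; python3 - <<'E'
from fit import *
save("scene","g1");save("top","g2")
print(blobs(0,"g1",(10,200,50),(22,255,255),15));print(blobs(0,"g2",(4,150,70),(22,255,255),10))
t=np.array(arm.get_state()["tcp_pos"]);print(proj("scene",t+[0,0,.02]),proj("top",t+[0,0,.02]))
E
```

```text
t: 25.55
tcp_pos: [0.4846, -0.2306, 0.0031]
eef_rot: [[-0.959, 0.284, 0.0], [0.284, 0.959, -0.0], [-0.001, -0.0, -1.0]]
wrist_force: [0.8, -0.2, -0.1]
finger_gap: 0.0387
gripper_force: 0.0
t: 26.05
tcp_pos: [0.4851, -0.2302, 0.0036]
eef_rot: [[-0.959, 0.283, 0.002], [0.283, 0.959, -0.0], [-0.002, 0.0, -1.0]]
wrist_force: [-0.6, 1.0, 6.3]
finger_gap: 0.0162
gripper_force: 60.6
t: 26.68
tcp_pos: [0.4841, -0.2294, 0.1063]
eef_rot: [[-0.959, 0.283, -0.0], [0.283, 0.959, 0.001], [0.001, 0.001, -1.0]]
wrist_force: [0.6, 0.5, -0.5]
finger_gap: 0.0165
gripper_force: 59.9
[(array([304.2195122 , 143.26829268]), np.int32(41)), (array([317.61666667, 159.21666667]), np.int32(60)), (array([266.64444444, 171.62222222]), np.int32(45)), (array([303.82142857, 182.03571429]), np.int32(56)), (array([278.49152542, 188.54237288]), np.int32(59)), (array([367.47058824, 261.52941176]), np.int32(17)), (array([323.97014925, 275.25373134]), np.int32(67)), (array([334.64864865, 297.09459459]), np.int32(74))]
[(array([463.38461538, 107.67307692]), np.int32(52)), (array([257.85714286, 190.89285714]), np.int32(28)), (array([263.36363636, 189.90909091]), np.int32(11)), (array([285.05 , 191.625]), np.int32(40)), (array([257.77777778, 206.83333333]), np.int32(18)), (array([297.95744681, 212.65957447]), np.int32(47)), (array([285.61764706, 233.23529412]), np.int32(34)), (array([259.53571429, 233.5       ]), np.int32(28)), (array([573.375, 304.75 ]), np.int32(16))]
[365.95254854 254.27060516] [395.35078829 212.35727324]
```

```bash
python3 -m handwheel '[[0,0,1,0.4],[0,0,1,0.4],[0,0,1,0.4],[0,0,1,0.4],[0,0,1,0.4],[0,0,1,0.4],[0.38,0.8,0,0.4],[0.38,0.8,0,0.4],[0.38,0.8,0,0.22],[0.4,0.83,0,0],[0,0,0,0],[0,0,-0.5,0],[0,0,-0.5,0],[0,0,-0.3,0],[0,0,0,0],[0,0,0,0]]'; python3 - <<'E'
from fit import *
save("scene","g3")
b=cv2.imread("pics/g3.png");m=cv2.inRange(cv2.cvtColor(b,cv2.COLOR_BGR2HSV),(10,200,50),(22,255,255))
t=np.array(arm.get_state()["tcp_pos"]);c=proj("scene",t);print(c)
k,l,st,cc=cv2.connectedComponentsWithStats(m)
print([(cc[i].round(1).tolist(),st[i].tolist()) for i in range(1,k) if st[i,4]>8 and np.hypot(*(cc[i]-c))<30])
E
```

```text
t: 28.78
tcp_pos: [0.5463, -0.1012, 0.2953]
eef_rot: [[-0.999, 0.049, 0.001], [0.049, 0.999, -0.0], [-0.001, -0.0, -1.0]]
wrist_force: [0.7, -0.3, -1.0]
finger_gap: 0.0165
gripper_force: 59.8
[361.78387318 159.80404196]
[([363.2, 160.0], [360, 157, 7, 7, 24])]
```

```bash
for i in 1; do python3 -m handwheel '[[-0.3,0,0,0],[-0.2,0,0,0],[0,0,0,0]]' | grep -E "tcp|wrist"; python3 -m handwheel '[[-0.15,0,0,0],[0,0,0,0]]' | grep -E "tcp|wrist"; python3 -m handwheel '[[-0.1,0,0,0],[0,0,0,0]]'| grep -E "tcp|wrist|gap"; done
```

```text
tcp_pos: [0.5254, -0.1008, 0.2953]
wrist_force: [0.4, 0.7, -0.6]
tcp_pos: [0.5222, -0.1008, 0.2959]
wrist_force: [5.7, 0.1, -0.2]
tcp_pos: [0.5202, -0.1008, 0.2965]
wrist_force: [9.7, -1.0, -0.8]
finger_gap: 0.0167
```

```bash
for i in 1; do python3 -m handwheel '[[-0.15,0,0,0],[0,0,0,0]]' | grep -E "tcp|wrist"; python3 -m handwheel '[[-0.15,0,0,0],[0,0,0,0]]' | grep -E "tcp|wrist"; python3 -m handwheel '[[-0.1,0,0,0],[0,0,0,0]]'| grep -E "tcp|wrist|gap|eef"; done
python3 - <<'E'
from fit import *
save("scene","g4")
b=cv2.imread("pics/g4.png");m=cv2.inRange(cv2.cvtColor(b,cv2.COLOR_BGR2HSV),(10,200,50),(22,255,255))
t=np.array(arm.get_state()["tcp_pos"]);c=proj("scene",t);print(c)
k,l,st,cc=cv2.connectedComponentsWithStats(m)
print([(cc[i].round(1).tolist(),st[i].tolist()) for i in range(1,k) if st[i,4]>8 and np.hypot(*(cc[i]-c))<30])
E
```

```text
tcp_pos: [0.5147, -0.1005, 0.2968]
wrist_force: [10.8, -0.5, -1.4]
tcp_pos: [0.5083, -0.1002, 0.2967]
wrist_force: [9.6, 0.9, -0.2]
tcp_pos: [0.5043, -0.1003, 0.2967]
eef_rot: [[-0.999, 0.047, 0.011], [0.047, 0.999, -0.001], [-0.011, -0.0, -1.0]]
wrist_force: [9.0, 0.3, -0.6]
finger_gap: 0.0168
[346.67177467 165.24340293]
[([317.5, 159.1], [314, 153, 9, 14, 69]), ([356.4, 162.6], [353, 161, 8, 4, 16])]
```

```bash
python3 -m handwheel '[[0.3,0,0,0],[0.5,0,0,0],[0.25,0,0,0],[0.05,0,0,0],[0,0,0,0],[0,0,0,0]]' | grep -E "tcp|wrist|gap|eef"
cat > tilt.py <<'E'
from fit import *
import sys
fn=sys.argv[1];save("scene",fn)
b=cv2.imread(f"pics/{fn}.png");m=cv2.inRange(cv2.cvtColor(b,cv2.COLOR_BGR2HSV),(9,180,50),(22,255,255))
t=np.array(arm.get_state()["tcp_pos"]);c=proj("scene",t)
k,l,st,cc=cv2.connectedComponentsWithStats(m)
for i in range(1,k):
    if st[i,4]>8 and np.hypot(*(cc[i]-c))<25: print("seen",(cc[i]-c).round(2),st[i].tolist())
# predicted centroid of visible orange (grip below tips + foot bar), tilt th about clip x at z=33
bb=lambda x,y,z:np.array([[a,q,w] for a in x for q in y for w in z])
P=np.vstack([bb((-.034,-.016),(-.007,.007),(.001,.022))]);F=bb((-.016,-.010),(-.013,.013),(.0,.006))
yaw=np.radians(-92.8)
pin=t+[0,0,.0205+.009]
for th in(0,15,20,25,30,35):
    a=np.radians(-th)  # lower end goes to clip +y
    Rx=np.array([[1,0,0],[0,np.cos(a),-np.sin(a)],[0,np.sin(a),np.cos(a)]])
    im=np.zeros((400*4,640*4),np.uint8)
    for Q in(P,F):
        for s in (1,):
            W=((Q-[-.025,0,.033])@Rx.T*s)@Rz(yaw).T+pin
            h=cv2.convexHull(np.array([proj("scene",w)*4+1.5 for w in W],np.float32));cv2.fillConvexPoly(im,h.astype(np.int32),1)
    v,u=np.nonzero(im);print(th,(np.array([u.mean()-1.5,v.mean()-1.5])/4-c).round(2),"low px",(v.max()/4-c[1]).round(1),"L/R",(u.min()/4-c[0]).round(1),(u.max()/4-c[0]).round(1))
E
python3 tilt.py g5
```

```text
tcp_pos: [0.5435, -0.101, 0.2948]
eef_rot: [[-0.999, 0.049, -0.0], [0.049, 0.999, 0.0], [0.0, 0.0, -1.0]]
wrist_force: [-0.1, -1.0, -0.3]
finger_gap: 0.0164
seen [ 8.23 -1.53] [366, 156, 8, 7, 26]
0 [ 0.92 -1.34] low px 6.9 L/R -4.5 8.8
15 [-1.3  -1.05] low px 6.4 L/R -7.2 6.0
20 [-1.98 -1.01] low px 6.2 L/R -8.2 5.0
25 [-2.67 -1.08] low px 6.2 L/R -9.0 4.0
30 [-3.34 -1.28] low px 6.4 L/R -9.7 3.3
35 [-3.92 -1.49] low px 6.7 L/R -10.5 3.0
```

```bash
sed -i 's/np.radians(-th)/np.radians(th)/' tilt.py; python3 tilt.py g6; python3 - <<'E'
import cv2
im=cv2.imread("pics/g6.png")[140:180,335:395]
cv2.imwrite("pics/gg6.png",cv2.resize(im,None,fx=12,fy=12,interpolation=cv2.INTER_CUBIC))
E
```

```text
seen [ 8.27 -1.61] [366, 155, 8, 8, 27]
0 [ 0.94 -1.32] low px 6.9 L/R -4.5 8.8
15 [ 3.21 -2.32] low px 6.4 L/R -2.7 11.5
20 [ 4.02 -2.71] low px 5.9 L/R -2.2 12.5
25 [ 4.74 -3.2 ] low px 5.7 L/R -2.0 13.3
30 [ 5.51 -3.7 ] low px 5.2 L/R -1.5 14.3
35 [ 6.31 -4.33] low px 4.4 L/R -1.0 15.0
```

View pics/gg6.png

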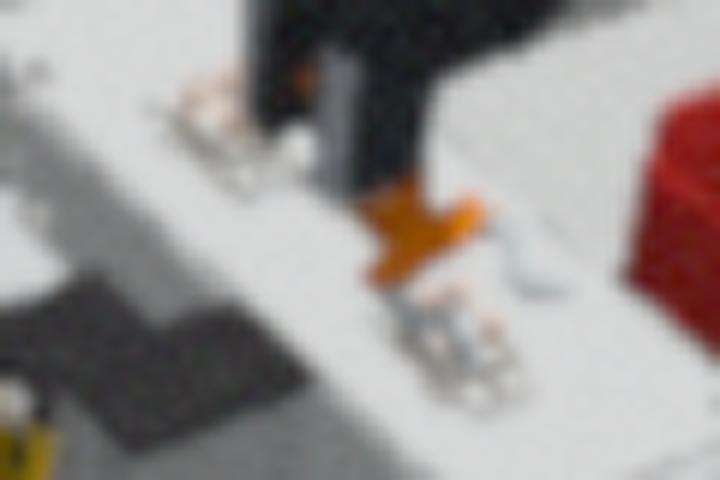

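```bash
python3 - <<'E'
from fit import *
t=np.array(arm.get_state()["tcp_pos"]);pin=t+[0,0,.0295];yaw=np.radians(-92.8)
for th in(0,10,15,20,25,30,35,40):
    a=np.radians(th);Rx=np.array([[1,0,0],[0,np.cos(a),-np.sin(a)],[0,np.sin(a),np.cos(a)]])
    W=(np.array([[-.013,-.013,.003],[-.013,.013,.003],[.017,-.0125,.0025],[.017,.0125,.0025],[-.016,0,.006]])-[-.025,0,.033])@Rx.T@Rz(yaw).T+pin
    q=np.array([proj("scene",w) for w in W]);d=q[1]-q[0];print(th,q.round(1).tolist(),"ang",np.degrees(np.arctan2(-d[1],d[0])).round(1),np.hypot(*d).round(1))
print("seen",np.degrees(np.arctan2(5,8.3)))
E
```

```text
0 [[358.9, 165.1], [368.3, 161.7], [366.4, 172.9], [375.6, 169.5], [363.0, 161.7]] ang 19.9 10.0
10 [[360.8, 165.0], [370.2, 160.2], [368.4, 172.7], [377.6, 167.9], [364.7, 160.9]] ang 27.3 10.6
15 [[361.8, 164.8], [371.1, 159.3], [369.4, 172.5], [378.6, 167.0], [365.6, 160.5]] ang 30.6 10.9
20 [[362.8, 164.6], [372.0, 158.4], [370.5, 172.2], [379.5, 166.1], [366.4, 159.9]] ang 33.9 11.1
25 [[363.8, 164.2], [372.8, 157.4], [371.5, 171.8], [380.3, 165.1], [367.2, 159.3]] ang 37.0 11.2
30 [[364.9, 163.8], [373.6, 156.5], [372.6, 171.3], [381.1, 164.1], [368.0, 158.7]] ang 40.1 11.4
35 [[365.9, 163.3], [374.2, 155.4], [373.6, 170.7], [381.9, 163.1], [368.8, 158.0]] ang 43.0 11.4
40 [[366.9, 162.7], [374.9, 154.4], [374.7, 170.1], [382.5, 162.0], [369.6, 157.3]] ang 46.0 11.5
seen 31.065164885498643
```

The crop shows the clip held below the fingers, tilted the right way. The foot bar runs from (366.5,162.7) to (374.8,157.7) and the uphill prong tip is near (381.7,164). Together with the travel, that gives about 27°, close to the table's 25°. Next I'll work out the insertion path.

```bash
python3 - <<'E'
from fit import *
np.set_printoptions(precision=4,suppress=True)
p=[.5055,.1467,-.049,.0005]
for Y,Z in((.115,.10),(.115,.0425),(.083,.0425)):print(Y,Z,"TCP reading",tw(p,[0,Y,Z])-[0,0,.0295])
s=arm.get_state();print(s["tcp_pos"],s["t"])
E
```

```text
0.115 0.1 TCP reading [0.4689 0.2636 0.1566]
0.115 0.0425 TCP reading [0.4932 0.2624 0.1045]
0.083 0.0425 TCP reading [0.4916 0.2305 0.1045]
[ 0.5437 -0.1009  0.2949] 31.35
```

```bash
python3 -m handwheel '[[0,0,0.7,0],[0,0,0.7,0],[-0.115,0.826,0,0],[-0.115,0.826,0,0],[-0.115,0.826,0,0],[-0.115,0.826,0,0],[-0.115,0.826,0,0],[-0.115,0.826,0,0],[-0.115,0.826,0,0],[-0.115,0.826,0,0],[-0.115,0.826,0,0],[-0.115,0.826,0,0],[-0.115,0.826,0,0],[0,0,0,0],[0,0,-1,0],[0,0,-1,0],[0,0,-1,0],[0,0,-1,0],[0,0,0,0],[0,0,0,0]]'
```

```text
t: 33.85
tcp_pos: [0.4946, 0.2624, 0.1924]
eef_rot: [[-0.999, 0.049, 0.002], [0.049, 0.999, 0.001], [-0.002, 0.001, -1.0]]
wrist_force: [0.2, 0.9, 0.7]
finger_gap: 0.0161
gripper_force: 58.6
```

```bash
python3 -m handwheel '[[-0.03,0,-1,0],[0,0,-0.6,0],[0,0,-0.3,0],[0,0,0,0]]' | grep -E "tcp|wrist"; for i in 1; do python3 -m handwheel '[[0,0,-0.1,0],[0,0,0,0]]' | grep -E "tcp|wrist"; python3 -m handwheel '[[0,0,-0.1,0],[0,0,0,0]]' | grep -E "tcp|wrist"; done
```

```text
tcp_pos: [0.4928, 0.2628, 0.1156]
wrist_force: [-0.5, -0.4, 0.0]
tcp_pos: [0.4926, 0.2629, 0.1114]
wrist_force: [0.2, 0.4, -1.6]
tcp_pos: [0.492, 0.2626, 0.1066]
wrist_force: [0.8, 0.1, 0.4]
```

```bash
for i in 1; do python3 -m handwheel '[[0,0,-0.06,0],[0,0,0,0]]' | grep -E "tcp|wrist"; python3 -m handwheel '[[0,0,-0.06,0],[0,0,0,0]]' | grep -E "tcp|wrist";python3 -m handwheel '[[0,0,-0.06,0],[0,0,0,0]]' | grep -E "tcp|wrist"; done
```

```text
tcp_pos: [0.4922, 0.2627, 0.1046]
wrist_force: [-1.4, 0.3, 2.5]
tcp_pos: [0.4924, 0.2632, 0.1033]
wrist_force: [-5.2, -0.3, 11.6]
tcp_pos: [0.493, 0.2639, 0.1013]
wrist_force: [-3.3, 1.0, 11.7]
```

```bash
python3 -m handwheel '[[0,0,0.13,0],[0,0,0,0]]' | grep -E "tcp|wrist"; python3 -m handwheel '[[-0.01,-0.2,0,0],[0,0,0,0]]' | grep -E "tcp|wrist"; python3 -m handwheel '[[-0.005,-0.1,0,0],[0,0,0,0]]' | grep -E "tcp|wrist"
```

```text
tcp_pos: [0.4923, 0.2625, 0.1049]
wrist_force: [-0.3, -0.2, -1.0]
tcp_pos: [0.4916, 0.2532, 0.1044]
wrist_force: [-0.6, 0.1, -0.2]
tcp_pos: [0.4909, 0.2504, 0.1045]
wrist_force: [-0.7, 0.7, -1.2]
```

```bash
for i in 1; do python3 -m handwheel '[[-0.005,-0.1,0,0],[0,0,0,0]]' | grep -E "tcp|wrist";python3 -m handwheel '[[-0.005,-0.1,0,0],[0,0,0,0]]' | grep -E "tcp|wrist"; python3 -m handwheel '[[-0.005,-0.1,0,0],[0,0,0,0]]' | grep -E "tcp|wrist|eef"; done
```

```text
tcp_pos: [0.4904, 0.2467, 0.1045]
wrist_force: [-4.0, 2.0, -1.2]
tcp_pos: [0.4895, 0.2436, 0.1044]
wrist_force: [-4.4, 3.9, -0.6]
tcp_pos: [0.4894, 0.2397, 0.1045]
eef_rot: [[-0.999, 0.047, -0.003], [0.047, 0.999, 0.001], [0.003, 0.001, -1.0]]
wrist_force: [-6.1, 3.6, -0.8]
```

```bash
for i in 1; do python3 -m handwheel '[[-0.06,0,-0.025,0],[0,0,0,0]]' | grep -E "tcp|wrist";python3 -m handwheel '[[-0.005,-0.1,0,0],[0,0,0,0]]' | grep -E "tcp|wrist"; python3 -m handwheel '[[-0.005,-0.1,0,0],[0,0,0,0]]' | grep -E "tcp|wrist|eef"; done
```

```text
tcp_pos: [0.4882, 0.2386, 0.1038]
wrist_force: [-4.2, 1.1, 1.1]
tcp_pos: [0.4881, 0.2325, 0.1038]
wrist_force: [-5.9, -2.1, 4.7]
tcp_pos: [0.4885, 0.2307, 0.1042]
eef_rot: [[-0.999, 0.049, 0.001], [0.049, 0.999, 0.001], [-0.001, 0.001, -1.0]]
wrist_force: [-4.0, 2.2, 3.0]
```

```bash
python3 -m handwheel '[[-0.005,-0.1,0,0],[0,0,0,0]]' | grep -E "tcp|wrist"; python3 -m handwheel '[[0,-0.1,0,0],[0,0,0,0]]' | grep -E "tcp|wrist"
```

```text
tcp_pos: [0.4885, 0.2301, 0.1045]
wrist_force: [-2.5, 9.6, -0.2]
tcp_pos: [0.4891, 0.2291, 0.1054]
wrist_force: [-4.1, 15.2, 2.3]
```

```bash
python3 -m handwheel '[[0,0.15,0,0],[0,0,0,0]]' | grep -E "tcp|wrist"; python3 -m handwheel '[[0,0,0,0],[0,0,0,0],[0,0,0,0]]' 0.34 | grep -E "tcp|wrist|gap"; python3 -m handwheel '[[0,0,0.2,0],[0,0,0.4,0],[0,0,0.8,0],[0,0,1,0],[0,0,1,0],[0,0,1,0],[0,0,0,0]]' | grep -E "tcp|wrist|gap"
python3 - <<'E'
from fit import *
np.set_printoptions(precision=3,suppress=True)
for n in("scene","top"):
    save(n,n+"9");p=[.5045,.1465,-.049,.001]
    lo=(9,200,50) if n=="scene" else (4,150,70)
    print(n,[(c.round(1).tolist(),int(a)) for c,a in blobs(0,n+"9",lo,(22,255,255),8) if c[0]<330 and c[1]<245])
    print({a:hullc(n,grip(p,np.radians(a))).round(1).tolist() for a in(90,30,-30,-90,-150,150)})
E
```

```text
tcp_pos: [0.4888, 0.2299, 0.1048]
wrist_force: [-4.5, 3.5, 6.2]
tcp_pos: [0.4885, 0.2278, 0.1037]
wrist_force: [0.1, -0.5, -0.0]
finger_gap: 0.0293
tcp_pos: [0.49, 0.2293, 0.2844]
wrist_force: [0.1, 0.4, 0.5]
finger_gap: 0.0292
scene [([304.2, 143.2], 38), ([279.0, 148.8], 13), ([317.6, 159.4], 65), ([266.3, 171.4], 54), ([303.9, 181.9], 54), ([278.4, 188.5], 60)]
{90: [279.0, 149.9], 30: [304.0, 143.2], -30: [317.3, 158.6], -90: [304.1, 182.1], -150: [277.4, 188.6], 150: [265.7, 171.8]}
top [([181.4, 181.4], 8), ([189.1, 183.9], 11), ([259.4, 190.4], 44), ([285.0, 191.7], 41), ([298.0, 212.6], 48), ([285.5, 233.2], 37), ([259.4, 233.5], 32)]
{90: [245.8, 210.9], 30: [258.5, 189.5], -30: [285.9, 190.4], -90: [299.5, 212.7], -150: [286.3, 233.3], 150: [260.0, 232.4]}
```

```bash
python3 -m handwheel '[[0,0,1,0],[0,0,1,0],[0,0.8,0,0],[0,1,0,0],[0,1,0,0],[0,1,0,0],[-0.5,1,0,0],[-0.5,1,0,0],[-0.5,1,0,0],[-0.5,1,0,0],[0,0,0,0]]' | grep -E "tcp|wrist"
python3 - <<'E'
from fit import *
np.set_printoptions(precision=3,suppress=True)
p=[.5045,.1465,-.049,.001]
for n in("scene","top"):
    save(n,n+"10")
    for f in(n+"0",n+"10"):
        for lo in(((10,225,60),(9,180,50)) if n=="scene" else ((4,150,70),(4,120,70))):
            print(f,[(c.round(1).tolist(),int(a)) for c,a in blobs(0,f,lo,(22,255,255),6) if abs(c[0]-(278 if n=="scene" else 247))<9 and abs(c[1]-(148 if n=="scene" else 211))<12])
    g=grip(p,np.pi/2);d=tw(p,[0,.01,0])-tw(p,[0,0,0]);print("10mm out",hullc(n,g+d)-hullc(n,g))
s=arm.get_state();print(s["t"])
a=cv2.imread("pics/scene0.png")[138:162,266:292].astype(int);b=cv2.imread("pics/scene10.png")[138:162,266:292].astype(int)
print("mean diff scene",np.abs(a-b).mean());a=cv2.imread("pics/top0.png")[198:222,238:262].astype(int);b=cv2.imread("pics/top10.png")[198:222,238:262].astype(int);print(np.abs(a-b).mean())
E
```

```text
tcp_pos: [0.4038, 0.5441, 0.357]
wrist_force: [0.2, -0.5, -0.1]
scene0 [([278.2, 148.2], 15)]
scene0 [([278.4, 148.6], 23)]
scene10 [([278.5, 148.2], 13)]
scene10 [([278.6, 148.4], 22)]
10mm out [-1.379 -1.766]
top0 [([249.2, 208.9], 21), ([244.9, 213.4], 19)]
top0 [([248.7, 209.4], 77)]
top10 [([249.4, 207.6], 15), ([245.0, 212.7], 18)]
top10 [([249.0, 209.2], 73)]
10mm out [-3.227 -0.103]
41.425
mean diff scene 8.200320512820513
3.837384259259259
```

```bash
python3 - <<'E'
from fit import *
for f in("scene0","scene10","top0","top10"): print(f,[c.round(1).tolist() for c,a in blobs(0,f,(45,110,20),(85,255,255)) if c[0]<340 and 100<c[1]<200 and c[0]>250])
print(arm.close_job())
E
```

```text
scene0 [[320.3, 143.6]]
scene10 [[320.0, 143.9]]
top0 [[271.7, 179.9]]
top10 [[271.7, 180.2]]
the job is handed in; nothing more can be done
None
```

The job is handed in at about 41.4 s, verdict not shown: bolt drawn, dial turned one station and re-locked, farthest clip on the bare spindle (images match the original fitted clip within about 1 mm) and released, and I did not go near the pot, sensor block or caliper.

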